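Release a jar from the spice rack

ROBOT

A 7-joint arm with a two-finger parallel gripper is mounted at the origin on a cart in front of the work surface, level with it; the furniture and walls round the work are solid. World frame = base frame: x ahead of the robot, y to its left, z up, the work surface at z = 0. Lengths are in m, angles in degrees, forces in N, time in s.
With the tool pointing down it reaches from about 0.425 to 0.875 m from the base axis. Payload 4.7 kg.
Tool frame: the origin (TCP) lies at the very end of the fingers, on their centre line; the grasp point (between the pads) lies 19 mm behind it; z points along the fingers, y is the line along which they close (so a half turn about z gives the same grasp; the last joint's range is limited). The gripper opens to 87 mm and grips with 3 to 60 N. Pads are 19 mm wide; open, the fingers measure 117 mm over their backs; the gripper's body (75 mm by 190 mm) begins 51 mm behind the grasp point.
Start: joints at [-68.52, 18.392, -4.016, 83.108, 1.295, 78.541, -3.26], TCP at [0.229, 0.608, 0.223] pointing down, gripper open.
Joint ranges: [-163.93, 163.93], [-17.29, 119.83], [-79.2, 71.16], [3.27, 140.29], [-89.18, 269.18], [5.43, 117.66], [-154.24, 154.24]. Speed limits (degrees/s): [147.25, 147.25, 180, 180, 180, 180, 180].

INTERFACE

Orientations are given as [roll, pitch, yaw] about the fixed x, y, z axes, in that order (R = Rz(yaw) Ry(pitch) Rx(roll)).
In Python, from cell import get_obs, eyes, env gives the robot as it stands.
- The arm moves only by the tool servo_tool, never from a script. Its argument "series" is a list that holds one entry, the list of rows, each a list of 7 numbers: the shift along the tool's x, y, z in units of 300 mm (1.0 is 300 mm), then the turn, a rotation vector about the tool's x, y, z in units of pi rad (1.0 is pi rad), then the opening, from 0 (shut) to 1 (fully open). In form: [[[tx, ty, tz, wx, wy, wz, gripper], ...]]. A call has 1 to 12 rows; each row is the pose to reach, as a shift and turn from the pose commanded when the call began, along the tool's axes at that moment, turning the shorter way round; what a row does not reach only later rows make up. A row lasts 1/12 s, in which the tool goes at most 41.7 mm and 7.16 degrees, less where a joint would pass 70% of its speed; a pose out of reach is approached as far as the arm can. A call with a number of a shift or a turn outside -1 to 1 is refused whole. A call with a gripper value outside its range is refused whole. The fingers move at their own pace and stop on an object; "grip_force" is the grip in N (left out, the last holds). Time passes only in rows, so rows that repeat a pose let the fingers close. It gives the time, the measured TCP pose, the force, the opening and the grip force at its end, in the units of the state.
- get_obs(): the state, without advancing time (a new reading comes with each control period).
- eyes.read_camera(name): name is "side" or "top"; returns a dict with "frame" (384x512x3 uint8, red, green, blue), "depth" (384x512 float32, m along the optical axis (not along the pixel's ray), 0 where there is no reading), "fx", "fy", "cx", "cy" (pixels), "origin" and "rotation" of the camera in the world. Camera axes: x right, y down, z forward; pixel columns grow to the right and rows downward; lengths in m; the calibration is good to about 2 mm. A picture is of the moment at which its call begins.
- env.sign_off(): hands the job in; it is judged then, once.
The state is a dict: "time_s": time; "qpos": joint angles; "joint_velocities": joint speeds; "effort": joint torques, N m; "tool_pos": TCP position; "tool_rot": TCP orientation; "force": force on the tool from outside, world axes, zero at the start; "wrist_torque": the same for the moment, N m; "grip_width": finger opening in m; "grasp_force": force on a finger pad.
Only numpy, scipy, OpenCV 4.12 (cv2) and the standard library are available. Lean on these libraries where they do the work, as an engineer would, in place of code of your own. Each camera call takes 0.05 s, during which the arm holds its last target. There are 200 camera calls.

TASK

Let the spice jar with the green lid out of the wooden rack: with a fingertip press down the black paddle behind its lane so that the gate at the other end of the rocker lifts and the jar rolls down to rest in the tray at the front of the rack, then let go so that the gate drops shut again. Touch neither jar and lift nothing; leave the other lane's paddle alone with the red-lidded jar waiting behind its gate, and do not disturb the things standing around.

Things in the scene. Friction and masses are not known exactly. Their poses are not given: they have to be found in the camera images.
- rack: fixed light-wood gravity rack for spice jars, 289 mm long with its paddles, 250 wide, two lanes (centres y = +61, -61 mm, 116 wide inside) sloping 15 degrees down to the front. Origin: on the table under it; x points from the low front lip to the high back with the paddles, z up. Per lane a rocker turns on an axle at x = 65, z = 124 mm; its gate hangs at x = 0. The axle's posts are 134 mm high
- tray_left (a point): middle of the tray of the left lane, on its sloping floor: the part of the lane in front of the gate (orange lower bar), 110 mm from the gate to the inside of the front lip (lip 56 mm high over the table). A released jar rolls down and stops against the lip
- tray_right (a point): middle of the tray of the right lane, on its sloping floor: the part of the lane in front of the gate (orange lower bar), 110 mm from the gate to the inside of the front lip (lip 56 mm high over the table). A released jar rolls down and stops against the lip
- paddle_left (a point): centre of the top face of the left lane's black ribbed paddle, 50 mm along x by 40 mm, level at rest and about 131 mm above the table; the rocker's axle lies 83 mm from it towards the rack's -x, 7 mm lower. Nothing lies under the paddle but the table; the back board and posts stand 47 mm from its near edge
- paddle_right (a point): centre of the top face of the right lane's black ribbed paddle, 50 mm along x by 40 mm, level at rest and about 131 mm above the table; the rocker's axle lies 83 mm from it towards the rack's -x, 7 mm lower. Nothing lies under the paddle but the table; the back board and posts stand 47 mm from its near edge
- rocker_left (a joint): rocker of the left lane (the lane at the rack's +y side): 0 = paddle up, gate shut; grows as the paddle is pressed down, stop at 0.55 rad. A jar can pass under the gate from about 0.4 rad. A spring shuts it by itself: about 1.2 N at the paddle's centre to start it, 2 to 3 N fully down
- rocker_right (a joint): rocker of the right lane (the lane at the rack's -y side): 0 = paddle up, gate shut; grows as the paddle is pressed down, stop at 0.55 rad. A jar can pass under the gate from about 0.4 rad. A spring shuts it by itself: about 1.2 N at the paddle's centre to start it, 2 to 3 N fully down
- jar_green: spice jar with a green lid, 106 mm long, 46 mm across, 0.11 kg, lying across its lane. Origin: centre of its base, on its axis; its z axis runs along the jar to the lid, and lies along the rack's +y as it waits. It may wait in either lane
- jar_red: spice jar with a red lid, 106 mm long, 45 mm across, 0.11 kg, lying across its lane. Origin: centre of its base, on its axis; its z axis runs along the jar to the lid, and lies along the rack's +y as it waits. It waits in the other lane
- jar_green_mid (a point): middle of the green-lidded jar, on its axis. Waiting: at about x = 24 mm in the rack's frame; released, against the lip: about x = -87, z = 47 mm
- jar_red_mid (a point): middle of the red-lidded jar, on its axis
- mug_red: red mug, loose bystander, 84 x 122 x 93 mm, origin under its middle (handle included)
- candle: pale green candle in a glass, loose bystander, 76 mm across, 90 mm high, origin under its middle
- pot_turquoise: low round tub, white above red, loose bystander, 63 mm across, 34 mm high, origin under its middle
There are look-alikes about, which are no part of the job. What is shaped like the jar_red but yellow is not meant.

How it is judged:
By the outcome, as a careful person would: the job done as asked, in the order asked, and still so for the second after the job is handed in, with the robot touching nothing.
It also fails if it takes over 32 s, if anything falls off the work surface, if the arm or the gripper's body presses on something with over 40 N, if the wrist force passes 120 N, or if a joint passes its speed limit or range.

## Working session

There is one attempt and no reset: what is moved stays moved. The work goes in short steps, Python scripts to look and compute and a tool call to move; the robot and the scene stay as the last step left them, time stands still between calls to the robot, and variables do not carry over. Pictures are saved under pics/ and viewed, at most 10 in all, crops included, and the job is handed in when it is done.

Besides the shell and the picture viewer there is one more tool, called after "Emit:" as a command line: name --argument value ..., lists and objects as JSON in quotes. servo_tool: Moves the arm, as the interface text tells. Shifts and turns lie within -1 to 1; 1 stands for 300 mm of shift or pi rad of turn. Its arguments: {"type":"object","properties":{"series":{"type":"array"},"grip_force":{"type":"number"}},"required":["series"]}

```bash
mkdir -p pics
cat > h.py <<'E'
import numpy as np, cv2
from cell import get_obs, eyes, env
def cam(n):
    return eyes.read_camera(n)
def pt(c,u,v,r=1):
    d=c["depth"][v-r:v+r+1,u-r:u+r+1]; d=np.median(d[d>0])
    p=np.array([(u-c["cx"])/c["fx"]*d,(v-c["cy"])/c["fy"]*d,d])
    return np.array(c["origin"])+np.array(c["rotation"])@p
def proj(c,P):
    q=np.array(c["rotation"]).T@(np.array(P)-c["origin"]); return q[0]/q[2]*c["fx"]+c["cx"],q[1]/q[2]*c["fy"]+c["cy"]
def save(c,n,box=None,k=1):
    f=c["frame"][:,:,::-1]
    if box: f=f[box[1]:box[3],box[0]:box[2]]
    cv2.imwrite("pics/"+n,cv2.resize(f,None,fx=k,fy=k,interpolation=cv2.INTER_CUBIC))
E
python3 - <<'E'
from h import *
import pickle
o=get_obs(); print(o["time_s"],o["tool_pos"],o["tool_rot"])
for n in("top","side"):
    c=cam(n); save(c,n+"0.png",None,1.5); pickle.dump(c,open(n+".pkl","wb")); print(n,c["origin"],c["rotation"])
E
```

```text
0.0 [0.22932541 0.60762592 0.22146975] [-1.79892755e+02  5.20616035e-03  1.59328540e+02]
top [0.33611478 0.20995721 1.05440255] [-168.61058809    0.26334405  -88.78725144]
side [1.02986171 0.78044285 0.93232139] [-137.00609919    0.4799658   138.02052538]
```

View pics/top0.png

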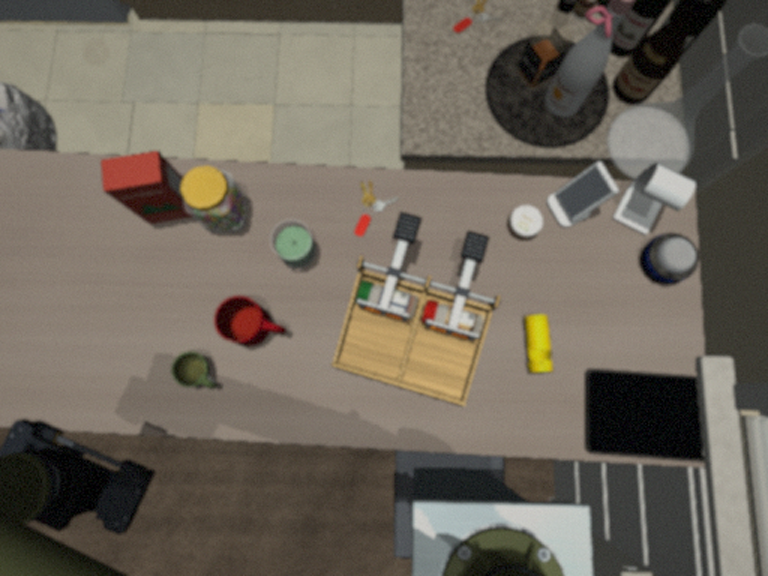

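View pics/side0.png

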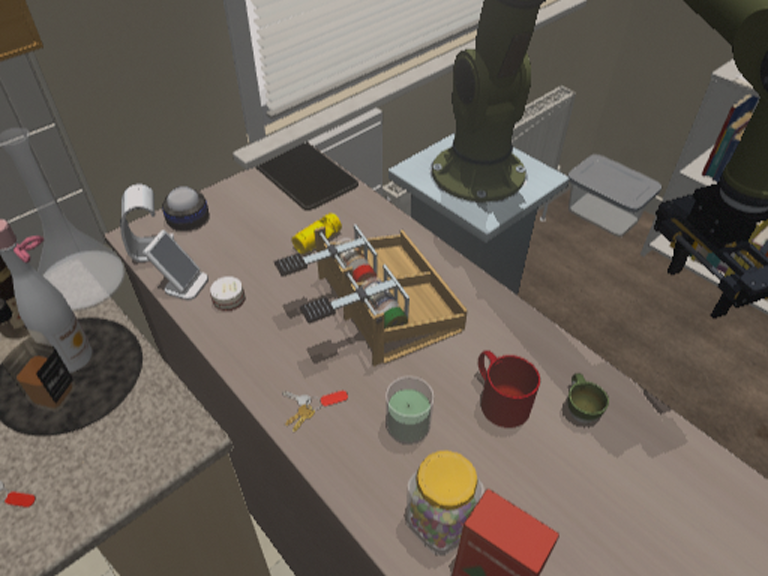

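The top view shows the rack with its paddles away from the robot. Black paddles are at about (407,226) and (475,246) in the 1.5x picture. The green lid is at (366,291) in the image-left lane, the red lid at (431,311) in the other. Possible confusions: the right paddle (475,246), the red jar, and the yellow jar (538,343). My choice is the paddle at (407,226).

```bash
python3 - <<'E'
s=open('h.py').read()
s=s.replace('import numpy as np, cv2','import numpy as np, cv2\nfrom scipy.spatial.transform import Rotation as Ro\nRR=lambda c:Ro.from_euler("xyz",c["rotation"],degrees=True).as_matrix()').replace('np.array(c["rotation"])','RR(c)')
open('h.py','w').write(s)
E
python3 - <<'E'
from h import *
import pickle
T=pickle.load(open("top.pkl","rb")); S=pickle.load(open("side.pkl","rb"))
for n,c,u,v in[("padL",T,271,151),("padR",T,317,164),("table",T,230,200),("padL s",S,212,206),("padR s",S,193,176),("mug",T,161,215),("candle",T,196,162),("cornerFL",T,223,245),("cornerFR",T,309,268),("postL",T,240,174),("postR",T,329,201),("greenlid",T,243,194),("keys",T,245,140),("tub",T,351,147),("gateL",T,259,203),("axleM",T,284,187)]:
    print(n,pt(c,u,v).round(3))
# paddle masks: dark pixels 
for c,b in((T,(255,135,290,170)),(S,(195,190,230,220))):
    g=c["frame"].max(2); m=np.zeros(g.shape,bool); m[b[1]:b[3],b[0]:b[2]]=1
    vs,us=np.where(m&(g<60)); P=np.array([pt(c,u,v,0) for u,v in zip(us,vs) if c["depth"][v,u]>0]); P=P[(P[:,2]>.11)&(P[:,2]<.15)]
    print(len(P),P.mean(0).round(4),P.min(0).round(3),P.max(0).round(3))
a=T["frame"][125:255,215:345,::-1]; b=S["frame"][140:250,180:320,::-1]
cv2.imwrite("pics/crop.png",np.hstack([cv2.resize(a,(400,400),interpolation=2),cv2.resize(b,(400,400),interpolation=2)]))
E
```

```text
padL [0.624 0.181 0.131]
padR [0.592 0.061 0.131]
table [ 0.515  0.295 -0.001]
padL s [0.625 0.184 0.13 ]
padR s [0.596 0.065 0.131]
mug [0.466 0.49  0.006]
candle [0.611 0.389 0.058]
cornerFL [0.384 0.309 0.006]
cornerFR [0.326 0.073 0.049]
postL [0.561 0.26  0.132]
postR [0.496 0.031 0.126]
greenlid [0.514 0.253 0.1  ]
keys [ 0.699  0.256 -0.002]
tub [ 0.671 -0.053  0.034]
gateL [0.487 0.21  0.124]
axleM [0.529 0.147 0.13 ]
91 [0.6209 0.1806 0.1303] [0.596 0.16  0.127] [0.647 0.202 0.134]
126 [0.6283 0.1849 0.1301] [0.599 0.158 0.126] [0.652 0.205 0.134]
```

View pics/crop.png

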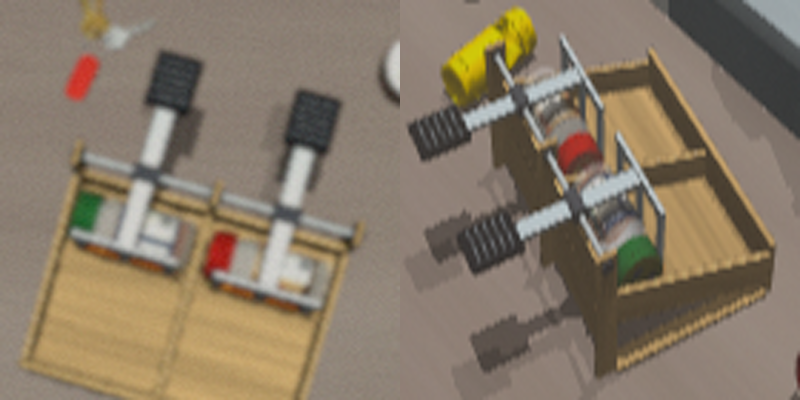

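The crop confirms it: the green-lidded jar lies in the +y lane, with its paddle at about (0.624, 0.182, 0.131). That matches the given height, and the paddle spacing measures 124 mm against 122 given. Rack yaw is about -14.5°. First I'll move halfway at height with the fingers closed and a turn of -6.2°.

Emit:
servo_tool --series '[[[-0.12, -0.06, 0, 0, 0, -0.005, 0], [-0.24, -0.12, 0, 0, 0, -0.01, 0], [-0.36, -0.18, 0, 0, 0, -0.015, 0], [-0.48, -0.24, 0, 0, 0, -0.02, 0], [-0.6, -0.3, 0, 0, 0, -0.025, 0], [-0.72, -0.36, 0, 0, 0, -0.03, 0], [-0.82, -0.41, 0, 0, 0, -0.034, 0], [-0.87, -0.43, 0, 0, 0, -0.034, 0], [-0.87, -0.43, 0, 0, 0, -0.034, 0], [-0.87, -0.43, 0, 0, 0, -0.034, 0]]]'

```text
time_s: 0.93
tool_pos: [0.4287, 0.3944, 0.2222]
tool_rot: [-180.0, -0.0, 165.3]
force: [-0.3, 0.2, -0.4]
grip_width: 0.0282
grasp_force: 0.0
```

```bash
cat > go.py <<'E'
from h import *
import sys
o=get_obs(); p=np.array(o["tool_pos"]); R=Ro.from_euler("xyz",o["tool_rot"],degrees=True).as_matrix()
t=np.array([float(a) for a in sys.argv[1:4]])
print(o["time_s"],p.round(4),np.round(o["tool_rot"],1),"F",np.round(o["force"],1),"w",o["grip_width"],"shift",(R.T@(t-p)/.3).round(3))
E
python3 go.py .629 .182 .17
```

```text
0.9333 [0.4287 0.3944 0.2222] [-180.    -0.   165.3] F [-0.3  0.2 -0.4] w 0.028221649939184603 shift [-0.826 -0.515  0.174]
```

Emit:
servo_tool --series '[[[-0.11, -0.07, 0, 0, 0, 0, 0], [-0.22, -0.14, 0, 0, 0, 0, 0], [-0.33, -0.21, 0, 0, 0, 0, 0], [-0.44, -0.28, 0, 0, 0, 0, 0], [-0.55, -0.35, 0, 0, 0, 0, 0], [-0.66, -0.42, 0.03, 0, 0, 0, 0], [-0.76, -0.48, 0.08, 0, 0, 0, 0], [-0.826, -0.515, 0.13, 0, 0, 0, 0], [-0.826, -0.515, 0.174, 0, 0, 0, 0], [-0.826, -0.515, 0.174, 0, 0, 0, 0], [-0.826, -0.515, 0.174, 0, 0, 0, 0]]]'

```text
time_s: 1.85
tool_pos: [0.6273, 0.1865, 0.1691]
tool_rot: [180.0, -0.2, 165.6]
force: [0.1, 1.6, 0.2]
grip_width: 0.0005
grasp_force: 0.0
```

```bash
python3 go.py .629 .182 .086
python3 - <<'E'
from h import *
c=cam("side"); d=cam("top")
cv2.imwrite("pics/hover.png",np.hstack([cv2.resize(x["frame"][y:y+130,z:z+130,::-1],(400,400),interpolation=2) for x,y,z in((d,125,215),(c,130,170))]))
E
```

```text
1.85 [0.6273 0.1865 0.1691] [180.   -0.2 165.6] F [0.1 1.6 0.2] w 0.00048624816764416894 shift [-0.01  -0.013  0.277]
```

View pics/hover.png

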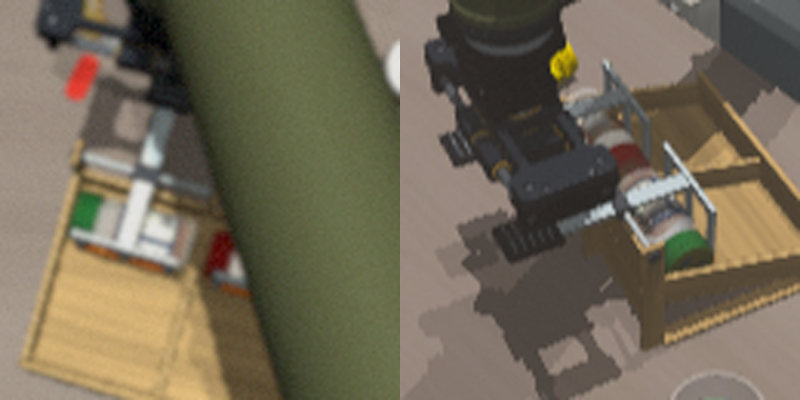

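The hover picture shows the gripper over the green lane's paddle, clear of the posts. Measured position is within 5 mm of the target. Now pressing.

Emit:
servo_tool --series '[[[0, 0, 0.05, 0, 0, 0, 0], [0, 0, 0.09, 0, 0, 0, 0], [0, 0, 0.115, 0, 0, 0, 0], [0, 0, 0.135, 0, 0, 0, 0], [0, 0, 0.16, 0, 0, 0, 0], [0, 0, 0.185, 0, 0, 0, 0], [0, 0, 0.21, 0, 0, 0, 0], [0, 0, 0.235, 0, 0, 0, 0], [0, 0, 0.26, 0, 0, 0, 0], [0, 0, 0.275, 0, 0, 0, 0], [0, 0, 0.28, 0, 0, 0, 0], [0, 0, 0.28, 0, 0, 0, 0]]]'

```text
time_s: 2.95
tool_pos: [0.6295, 0.1833, 0.0863]
tool_rot: [-180.0, 0.0, 165.4]
force: [-0.5, -0.3, 3.7]
grip_width: 0.0004
grasp_force: 1.2
```

Emit:
servo_tool --series '[[[0, 0, 0, 0, 0, 0, 0], [0, 0, 0, 0, 0, 0, 0], [0, 0, 0, 0, 0, 0, 0], [0, 0, 0, 0, 0, 0, 0], [0, 0, 0, 0, 0, 0, 0], [0, 0, 0, 0, 0, 0, 0], [0, 0, 0, 0, 0, 0, 0], [0, 0, 0, 0, 0, 0, 0]]]'

```text
time_s: 3.62
tool_pos: [0.6293, 0.1834, 0.0864]
tool_rot: [-180.0, 0.0, 165.4]
force: [1.1, -0.8, 2.8]
grip_width: 0.0003
grasp_force: 1.2
```

```bash
python3 go.py .629 .182 .086
python3 - <<'E'
from h import *
c=cam("side"); d=cam("top")
cv2.imwrite("pics/press.png",np.hstack([cv2.resize(x["frame"][y:y+130,z:z+130,::-1],(400,400),interpolation=2) for x,y,z in((d,145,215),(c,130,190))]))
E
```

```text
3.6167 [0.6293 0.1834 0.0864] [-180.     0.   165.4] F [ 1.1 -0.8  2.8] w 0.0002928187049574373 shift [-0.    -0.005  0.001]
```

View pics/press.png

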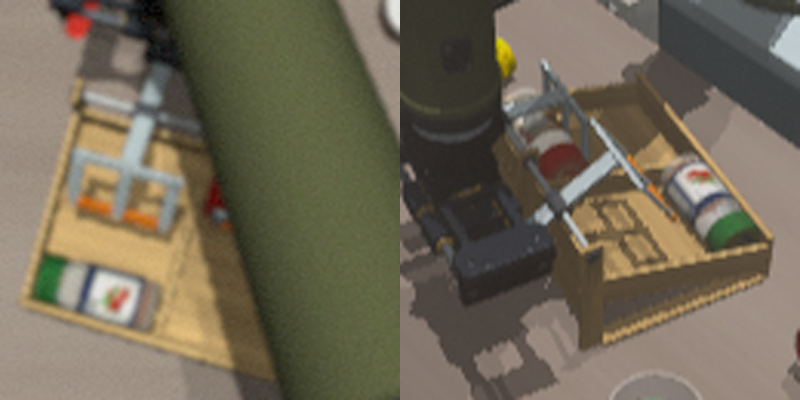

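The gate is up and the green jar rests against the lip (left panel, about (95,290)). The red jar is still behind its gate. I'll let the paddle up steadily and back off.

Emit:
servo_tool --series '[[[0, 0, -0.03, 0, 0, 0, 0], [0, 0, -0.06, 0, 0, 0, 0], [0, 0, -0.09, 0, 0, 0, 0], [0, 0, -0.12, 0, 0, 0, 0], [0, 0, -0.15, 0, 0, 0, 0], [0, 0, -0.19, 0, 0, 0, 0], [0, 0, -0.25, 0, 0, 0, 0], [0, 0, -0.33, 0, 0, 0, 0], [0, 0, -0.42, 0, 0, 0, 0], [0, 0, -0.5, 0, 0, 0, 0], [0, 0, -0.5, 0, 0, 0, 0], [0, 0, -0.5, 0, 0, 0, 0]]]'

```text
time_s: 4.72
tool_pos: [0.6295, 0.1842, 0.2387]
tool_rot: [179.9, 0.1, 165.5]
force: [-0.2, 0.4, -1.0]
grip_width: 0.0006
grasp_force: 0.0
```

Emit:
servo_tool --series '[[[0, 0, 0, 0, 0, 0, 0], [0, 0, 0, 0, 0, 0, 0], [0, 0, 0, 0, 0, 0, 0], [0, 0, 0, 0, 0, 0, 0], [0, 0, 0, 0, 0, 0, 0], [0, 0, 0, 0, 0, 0, 0]]]'

```text
time_s: 5.22
tool_pos: [0.629, 0.1835, 0.2359]
tool_rot: [-180.0, -0.0, 165.5]
force: [-0.7, 0.2, 0.6]
grip_width: 0.0006
grasp_force: 0.0
```

```bash
python3 go.py .629 .182 .086
python3 - <<'E'
from h import *
c=cam("side"); d=cam("top")
cv2.imwrite("pics/end.png",np.hstack([cv2.resize(x["frame"][y:y+130,z:z+130,::-1],(400,400),interpolation=2) for x,y,z in((d,145,215),(c,130,180))]))
print(pt(c,212,206),pt(d,230,240))
E
```

```text
5.2167 [0.629  0.1835 0.2359] [-180.    -0.   165.5] F [-0.7  0.2  0.6] w 0.0005777002437870044 shift [-0.002 -0.005  0.5  ]
[0.6256188  0.18427037 0.13110044] [0.39526177 0.28551486 0.06334679]
```

View pics/end.png

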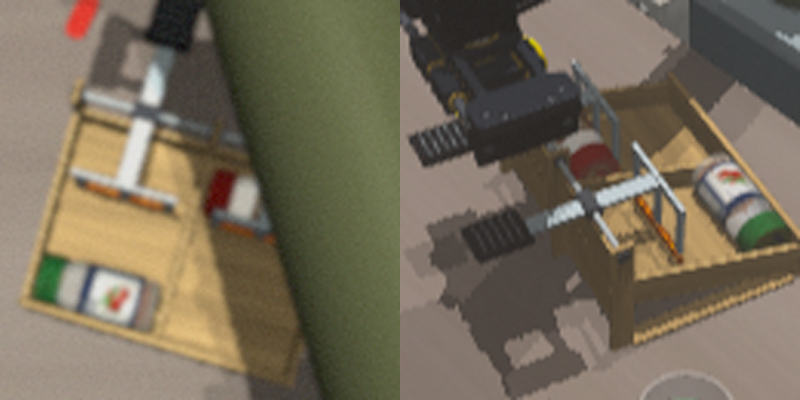

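The paddle is back at 131 mm and the gate is shut. The green jar lies in the tray, the red jar is still waiting, and the arm is clear.

```bash
python3 -c "
from cell import env; print(env.sign_off())"
```

```text
the job is handed in; nothing more can be done
None
```

The green-lidded jar rolled out and rests in the left tray, the gate has dropped shut, the red-lidded jar still waits behind its own gate, and the job is handed in at about 5.3 s.

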